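Index the crown wheel to its next bolt hole

TASK

The crown wheel's bolt holes are being tapped one by one under the guide bush. With the fingertips, press in the indexing plunger at the end of the table's arm, turn the table clockwise (seen from above) to the very next hole of the ring, not beyond it, and let the plunger spring fully back up so that the table is locked there. Nothing is to be gripped, and the piston, tub, spanner and socket beside the fixture stay where they are.

Things in the scene. Friction and masses are not known exactly. Their poses are not given: they have to be found in the camera images.
- ring_centre (a point): Point on the table's vertical axis, level with the top of the fixed steel ring, 70 mm above the bench. The ring (outer radius 125 mm) tops a green base bolted to the bench and has 12 holes, 30 degrees apart, on a circle of radius 113 mm. Inside it the dark table disc (radius 100 mm, top at 94 mm) turns on this axis and carries a clamped crown wheel (radius 86 mm, centre stud up to 157 mm).
- guide_bush (a point): Lower end of the guide bush over the crown wheel's bolt holes, 62 mm from the table's axis, 127 mm above the bench. Its arm (22 mm wide, up to 170 mm above the bench) comes from a post on the base, 152 mm from the axis, on the far side from the index arm (about 135 degrees round from it). Fixed to the base.
- plunger_top (a point): Centre of the top of the plunger's flat round steel button (36 mm across, 10 mm thick), 125 mm above the bench when fully up, 143 mm from the table's axis. The plunger is vertical, at the end of the table's index arm, and turns with the table. It takes about 6 N to start it straight down and 10 N to hold it 12 mm in; a spring returns it.
- plunger_boss (a point): Centre of the round boss in which the plunger slides (32 mm across, from 70 to 100 mm above the bench; this point at 85 mm, 143 mm from the table's axis). It ends the index arm, a dark steel bar 28 mm wide, from 75 to 91 mm above the bench, that juts from the table over the ring and turns with the table. The hole in use lies hidden under it.
- pin_tip (a point): Round nose of the locking pin (10 mm across) on the plunger's foot, 113 mm from the axis. The spring holds it UP in a 12 mm hole of the ring from below, its nose 67 mm above the bench; pressing the plunger 9 mm draws it down clear of the ring. Let go between holes it slides along under the ring, plunger 9 mm down, and springs up once within about 3 mm of a hole's centre.
- plunger (a joint): How far the plunger is pressed in, m: 0 fully up (pin home in a hole), 0.009 pin just clear of the ring, 0.015 at its stop.
- index_table (a joint): Angle of the table, rad: about 0 at the start, locked in the first hole; it grows as the table turns clockwise seen from above; the next hole is at 0.524. Free of the pin it turns with about 0.22 N m of friction (1.5 N at the plunger) and stays where it is left.
- piston: Loose aluminium piston standing on the bench beside the fixture, 67 mm diameter, 58 mm high, origin at the centre of its underside. Not to be moved.
- paste_tub: Loose closed grey plastic tub with a black cap, standing on the bench, 68 mm diameter, 62 mm high, origin at the centre of its underside. Not to be moved.
- spanner: Loose steel spanner lying on the bench, 170 mm long along its x axis, origin under its middle. Not to be moved.
- socket: Loose steel wrench socket standing on the bench, 31 mm diameter, 50 mm high, origin at the centre of its underside. Not to be moved.

How it is judged:
By the outcome, as a careful person would: the job done as asked, in the order asked, and still so for the second after the job is handed in, with the robot touching nothing.
It also fails if it takes over 35 s, if anything falls off the work surface, if the arm or the gripper's body presses on something with over 40 N, if the wrist force passes 120 N, or if a joint passes its speed limit or range.

ROBOT

A 7-joint arm with a two-finger parallel gripper is mounted at the origin on the work surface. World frame = base frame: x ahead of the robot, y to its left, z up, the work surface at z = 0. Lengths are in m, angles in degrees, forces in N, time in s.
With the tool pointing down it reaches from about 0.4 to 0.85 m from the base axis. Payload 4.5 kg.
Tool frame: the origin (TCP) lies midway between the tips of the shut fingers; the grasp point (between the pads) lies behind it (ctrl.pinch_z is the z of the grasp point in the tool frame, in m); z points along the fingers, y is the line along which they close (so a half turn about z gives the same grasp; the last joint's range is limited). The gripper opens to 88 mm and grips with 3 to 60 N. Pads are 18 mm wide; open, the fingers measure 123 mm over their backs; the gripper's body (75 mm by 187 mm) begins 45 mm behind the grasp point.
Start: joints at [65.707, 39.483, -11.15, 89.685, 9.013, 51.709, -12.324], TCP at [0.276, -0.561, 0.216] pointing down, gripper open.
Joint ranges: [-172.22, 172.22], [-26.19, 119.32], [-84.43, 86.54], [7.71, 146.69], [-57.33, 237.33], [2.42, 119.75], [-152.13, 152.13]. Speed limits (degrees/s): [147.25, 147.25, 180, 180, 180, 180, 180].

INTERFACE

Orientations are given as a 3x3 rotation matrix whose columns are the frame's x, y, z axes.
In Python, from plant import ctrl, cams, job gives the robot as it stands.
- The arm moves only by the shell command python3 -m handwheel 'ROWS'. ROWS is JSON, a list of rows, each a list of 7 numbers: the shift along the world's x, y, z as a fraction of full scale, then the turn, a rotation vector about the world's x, y, z as a fraction of full scale, then the closure, from 0 (fully open) to 1 (shut). In form: [[dx, dy, dz, wx, wy, wz, claw], ...]. A call has 1 to 20 rows; each row shifts and turns the commanded pose from where the row before left it; what a row does not reach is not made up. Full scale, the value 1, is 50 mm for a shift and 0.5 rad for a turn. A row lasts 1/10 s, in which the tool goes at most 50 mm and 8.59 degrees, less where a joint would pass 70% of its speed; a pose out of reach is approached as far as the arm can. A call with a number of a shift or a turn outside -1 to 1 is refused whole. A call with a gripper value outside its range is refused whole. The fingers move at their own pace and stop on an object; the grip force is fixed at half the most. Time passes only in rows, so rows that do not move let the fingers close. It gives the time, the measured TCP pose, the force, the opening and the grip force at its end, in the units of the state.
- ctrl.get_state(): the state, without advancing time (a new reading comes with each control period).
- cams.camera(name): name is "scene" or "top" or "wrist"; returns (picture, depth): 400x640x3 uint8, red, green, blue; 400x640 float32, m along the optical axis (not along the pixel's ray), 0 where there is no reading.
- cams.camera_params(name): a dict with "K" (3x3 intrinsics, pixels), "extrinsics" (4x4, takes a point from camera to world coordinates); the wrist camera has in their place "tool_from_camera" (4x4, takes a point from camera to tool coordinates, whose origin is the TCP and whose axes are the flange's). Camera axes: x right, y down, z forward; pixel columns grow to the right and rows downward; lengths in m; the calibration is good to about 2 mm. A picture is of the moment at which its call begins: read the wrist's pose just before it. camera_params takes no time and is no camera call.
- job.sign_off(): hands the job in; it is judged then, once.
The state is a dict: "t": time; "joints": joint angles; "joint_vel": joint speeds; "tau": joint torques, N m; "ee_pos": TCP position; "ee_rot": TCP orientation; "ft_force": force on the tool from outside, world axes, zero at the start; "moment": the same for the moment, N m; "opening": opening from 0.0 (shut) to 1.0 (fully open); "finger_force": force on a finger pad.
Only numpy, scipy, OpenCV 4.12 (cv2) and the standard library are available. Lean on these libraries where they do the work, as an engineer would, in place of code of your own. Each camera call takes 0.05 s, during which the arm holds its last target. There are 200 camera calls.

## Working session

There is one attempt and no reset: what is moved stays moved. The work goes in short steps, Python scripts to look and compute and a shell command to move; the robot and the scene stay as the last step left them, time stands still between calls to the robot, and variables do not carry over. Pictures are saved under pics/ and viewed, at most 10 in all, crops included, and the job is handed in when it is done.

```bash
ls; mkdir -p pics
python3 - <<'E'
from plant import ctrl,cams,job
import cv2,numpy as np
s=ctrl.get_state();print(s['t'],s['ee_pos'],s['ee_rot'],s['ft_force'],s['opening'],ctrl.pinch_z)
for n in('scene','top'):
    p,d=cams.camera(n);cv2.imwrite(f'pics/{n}0.png',p[:,:,::-1]);np.save(f'pics/{n}0d.npy',d)
    c=cams.camera_params(n);print(n,c['K'],c['extrinsics'])
E
```

```text
pics
0.0 [ 0.27588514 -0.56007563  0.2156099 ] [[ 8.96994949e-01  4.42039766e-01 -9.52181201e-04]
 [ 4.42040760e-01 -8.96993609e-01  1.55909212e-03]
 [-1.64919736e-04 -1.81940066e-03 -9.99998331e-01]] [ 0.024841    0.08414253 -0.22870097] 0.9992511244718583 -0.0187
scene [[484.59688594   0.         315.67440663]
 [  0.         484.59688594 204.26449527]
 [  0.           0.           1.        ]] [[ 0.31637814  0.75778754 -0.57066884  1.16513742]
 [ 0.94858304 -0.25889969  0.18210208 -0.15863377]
 [-0.0097513  -0.5989399  -0.80073461  0.94014162]
 [ 0.          0.          0.          1.        ]]
top [[370.26088167   0.         317.02436614]
 [  0.         370.26088167 203.3956886 ]
 [  0.           0.           1.        ]] [[-0.01213547 -0.98506568  0.17175082  0.37461648]
 [-0.99988668  0.01348486  0.00669209  0.04051067]
 [-0.00890818 -0.17165015 -0.98511769  1.06833003]
 [ 0.          0.          0.          1.        ]]
```

View pics/scene0.png

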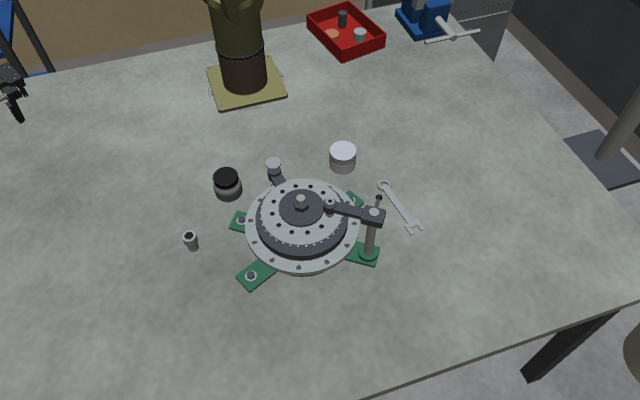

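View pics/top0.png

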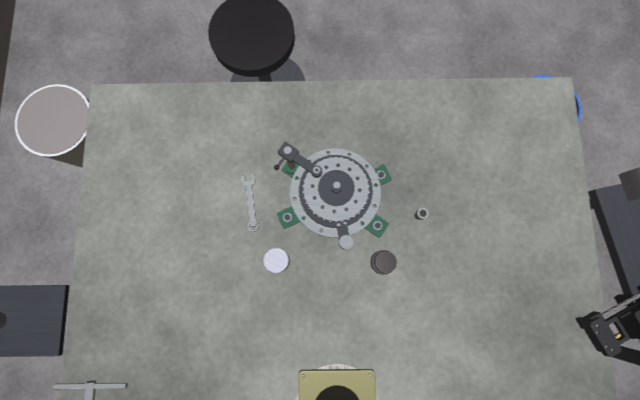

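The scene view shows the button at about (273,164), with the tub at (227,182) and the piston at (343,155). In the top view, where up is +x and left is +y, the button is at (346,242), the stud at (337,186), the piston at (276,260) and the tub at (383,262). Clockwise moves the button left, towards +y, on the piston side.

```bash
cat > h.py <<'E'
import numpy as np,cv2
from plant import ctrl,cams,job
def ray(n,uv,z):
    c=cams.camera_params(n);K=np.array(c['K']);E=np.array(c['extrinsics'])
    d=E[:3,:3]@np.linalg.solve(K,[uv[0],uv[1],1.]);o=E[:3,3];return o+d*(z-o[2])/d[2]
def cloud(n,d):
    c=cams.camera_params(n);K=np.array(c['K']);E=np.array(c['extrinsics'])
    v,u=np.indices(d.shape);P=np.stack([(u-K[0,2])/K[0,0]*d,(v-K[1,2])/K[1,1]*d,d],-1)
    return P@E[:3,:3].T+E[:3,3]
E
python3 - <<'E'
from h import *
from scipy.optimize import least_squares
for n,b,st in(('top',(346,242),(336,186)),('scene',(273,164),(300,201))):
    im=cv2.imread(f'pics/{n}0.png');d=np.load(f'pics/{n}0d.npy');P=cloud(n,d)
    print(n,'stud',ray(n,st,.157))
    # button: depth points near pixel at z~.125
    v,u=np.indices(d.shape);m=(np.hypot(u-b[0],v-b[1])<16)&(P[...,2]>.115)&(P[...,2]<.14)
    Q=P[m];print('button n',m.sum(),'mean',Q.mean(0),'ext',np.ptp(Q,axis=0)); 
    cc,r=cv2.minEnclosingCircle(np.c_[u[m],v[m]].astype(np.float32));print('px',cc,r,ray(n,(u[m].mean(),v[m].mean()),.125))
    # ring top plane z~.07: outer radius circle fit
    c0=ray(n,st,.157)[:2]
    R=np.hypot(P[...,0]-c0[0],P[...,1]-c0[1]);m=(abs(P[...,2]-.07)<.006)&(R>.103)&(R<.135)
    X=P[m][:,:2];f=least_squares(lambda p:np.hypot(X[:,0]-p[0],X[:,1]-p[1])-p[2],[*c0,.113],loss='soft_l1',f_scale=.005);print('ring',f.x,m.sum(),np.median(P[m][:,2]))
    bb=ray(n,(u[m].mean(),v[m].mean()),.07)
    for z,nm in((.058,'piston'),(.062,'tub'),):
        pass
n='top'
print('piston',ray(n,(276,260),.058),'tub',ray(n,(383,262),.062),'bush arm end',ray(n,(317,171),.17),'post',ray(n,(288,151),.17))
im=cv2.imread('pics/top0.png')[130:280,230:440];cv2.imwrite('pics/c.png',cv2.resize(im,None,fx=3.8,fy=3.8,interpolation=2))
E
```

```text
top stud [ 0.57730684 -0.00161522  0.157     ]
button n 154 mean [ 0.43964009 -0.02608634  0.12383473] ext [0.03340183 0.03335472 0.0098973 ]
px (346.13934326171875, 241.65573120117188) 6.991213798522949 [ 0.43954516 -0.02600367  0.125     ]
ring [ 0.58085202 -0.00311862  0.11569032] 1592 0.06929076213374108
scene stud [ 0.58887492 -0.00801668  0.157     ]
button n 170 mean [ 0.44210217 -0.028001    0.12400086] ext [0.0362519  0.03571648 0.01228376]
px (272.5, 162.5) 7.905794143676758 [ 0.4430305  -0.02817409  0.125     ]
ring [ 0.58091757 -0.00498371  0.11821125] 1760 0.06969582235322186
piston [0.39711724 0.1600453  0.058     ] tub [ 0.38818854 -0.12756964  0.062     ] bush arm end [0.61347311 0.04567604 0.17      ] post [0.66662705 0.11832171 0.17      ]
```

View pics/c.png

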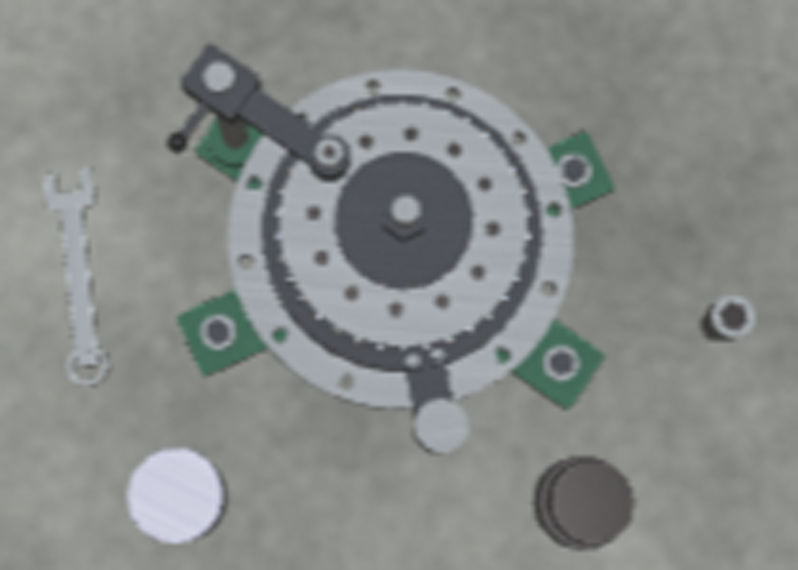

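Ring centre is about (0.581, -0.004) and the button about (0.441, -0.027). That gives a radius of 142 mm against the stated 143, and z 0.124, so both agree. The next hole, at crop (346,381), is clockwise and clear. I'll move above the button with the fingers shut.

```bash
python3 -m handwheel '[[0.235,0.76,0,0,0,0,1],[0.235,0.76,0,0,0,0,1],[0.235,0.76,0,0,0,0,1],[0.235,0.76,0,0,0,0,1],[0.235,0.76,0,0,0,0,1],[0.235,0.76,0,0,0,0,1],[0.235,0.76,0,0,0,0,1],[0.235,0.76,0,0,0,0,1],[0.235,0.76,0,0,0,0,1],[0.235,0.76,0,0,0,0,1],[0.235,0.76,0,0,0,0,1],[0.235,0.76,0,0,0,0,1],[0.235,0.76,0,0,0,0,1],[0.235,0.76,0,0,0,0,1],[0,0,0,0,0,0,1],[0,0,0,0,0,0,1]]'
python3 - <<'E'
from h import *
print(ray('top',(230+346/3.8,130+381/3.8),.07), ctrl.get_state()['joints'])
c=np.array([.581,-.004]);print(c+.113*np.array([np.cos(np.radians(159.3)),np.sin(np.radians(159.3))]))
s=ctrl.get_state();p,d=cams.camera('wrist');cv2.imwrite('pics/w1.png',p[:,:,::-1])
E
```

```text
t: 1.7
ee_pos: [0.4406, -0.028, 0.2162]
ee_rot: [[0.896, 0.444, -0.001], [0.444, -0.896, -0.0], [-0.001, -0.0, -1.0]]
ft_force: [-0.2, -0.8, 0.1]
opening: 0.006
finger_force: 0.0
[0.47482158 0.03730084 0.07      ] [  3.11891278  26.31040667  -8.05697527 120.02196989   6.38174961
  34.09838132 -73.03569962]
[0.47529482 0.03594266]
```

View pics/w1.png

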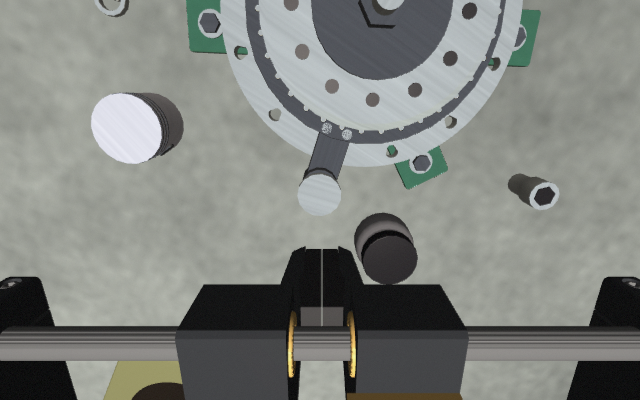

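The wrist view shows the button at (319,195), with the shut fingertips in front of it at the bottom of the picture. The next hole measures within 2 mm of where it should be. Next I'll descend to contact.

```bash
python3 -m handwheel '[[0.01,0.02,-0.4,0,0,0,1],[0,0,-0.4,0,0,0,1],[0,0,-0.4,0,0,0,1],[0,0,-0.4,0,0,0,1],[0,0,-0.05,0,0,0,1],[0,0,-0.05,0,0,0,1],[0,0,-0.05,0,0,0,1],[0,0,-0.05,0,0,0,1],[0,0,-0.05,0,0,0,1],[0,0,-0.05,0,0,0,1],[0,0,0,0,0,0,1]]'
python3 - <<'E'
from h import *
p,d=cams.camera('wrist');cv2.imwrite('pics/w2.png',p[:,:,::-1])
E
```

```text
t: 2.85
ee_pos: [0.4412, -0.0276, 0.1213]
ee_rot: [[0.897, 0.442, -0.0], [0.442, -0.897, -0.0], [-0.0, -0.0, -1.0]]
ft_force: [0.0, 0.3, -0.3]
opening: 0.003
finger_force: 0.0
```

View pics/w2.png

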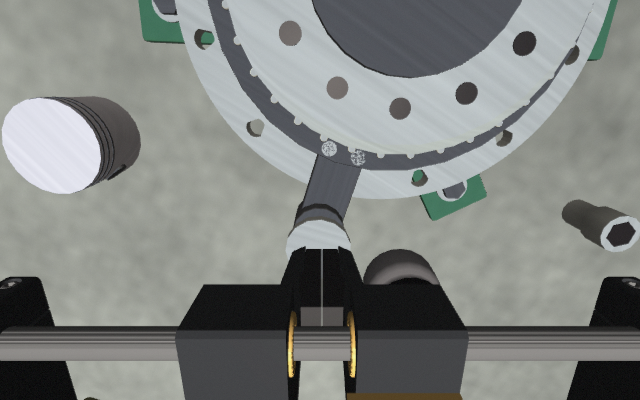

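```bash
cat >> h.py <<'E'
def wpix(X):
    c=cams.camera_params('wrist');T=np.array(c['tool_from_camera']);s=ctrl.get_state()
    W=np.eye(4);W[:3,:3]=s['ee_rot'];W[:3,3]=s['ee_pos'];q=np.linalg.inv(W@T)@np.append(X,1);k=np.array(c['K'])@q[:3];return (k[:2]/k[2]).round(1)
E
python3 - <<'E'
from h import *
s=ctrl.get_state();print(s['ee_pos'],np.array(cams.camera_params('wrist')['tool_from_camera']).round(3))
R=np.array(s['ee_rot']);f=R[:,0];b=np.array([.441,-.027,.125])
print('centre',wpix(b),'front',wpix(b+.018*f),wpix(b-.018*f),'sides',wpix(b+.018*R[:,1]),wpix(b-.018*R[:,1]),'tcp',wpix(s['ee_pos']))
print('tip front',wpix(s['ee_pos']+.009*f),wpix(s['ee_pos']-.009*f))
E
```

```text
[ 0.44121319 -0.02760168  0.12139962] [[ 0.001 -0.948 -0.319  0.084]
 [ 1.     0.     0.001  0.001]
 [-0.    -0.319  0.948 -0.167]
 [ 0.     0.     0.     1.   ]]
centre [318.4 249.4] front [318.3 218.4] [318.5 278.6] sides [351.8 249.4] [285.  249.4] tcp [319.6 246.5]
tip front [319.6 231.5] [319.6 261.1]
```

```bash
python3 -m handwheel '[[0.07,0.035,0.02,0,0,0,1],[0,0,-0.06,0,0,0,1],[0,0,-0.06,0,0,0,1],[0,0,-0.04,0,0,0,1],[0,0,0,0,0,0,1]]'; python3 -m handwheel '[[0,0,-0.04,0,0,0,1],[0,0,-0.04,0,0,0,1],[0,0,0,0,0,0,1]]'
```

```text
t: 3.4
ee_pos: [0.4444, -0.0259, 0.1141]
ee_rot: [[0.897, 0.442, -0.001], [0.442, -0.897, -0.0], [-0.001, -0.0, -1.0]]
ft_force: [0.1, -0.1, -0.7]
opening: 0.006
finger_force: 0.0
t: 3.7
ee_pos: [0.4446, -0.0259, 0.1102]
ee_rot: [[0.897, 0.442, -0.0], [0.442, -0.897, -0.0], [-0.0, -0.0, -1.0]]
ft_force: [-0.1, -1.0, -0.8]
opening: 0.005
finger_force: 0.0
```

Run:
```python
from h import *
p,d=cams.camera('wrist');s,ds=cams.camera('scene')
a=cv2.resize(p[100:300,200:440,::-1],None,fx=1.65,fy=1.65);b=cv2.resize(s[120:220,210:330,::-1],None,fx=3.3,fy=3.3,interpolation=2)
cv2.imwrite('pics/w3.png',np.hstack([a,b]))
P=cloud('scene',ds);m=(np.hypot(P[...,0]-.44,P[...,1]+.027)<.03)&(P[...,2]>.105);print(P[m][:,2].round(3)[::12],m.sum())
```

```text
[0.53  0.528 0.529 0.524 0.525 0.526 0.524 0.523 0.519 0.494 0.496 0.493
 0.494 0.494 0.492 0.491 0.419 0.42  0.42  0.421 0.251 0.249 0.263 0.254
 0.244 0.265 0.241 0.259 0.239 0.25  0.241 0.243 0.243 0.233 0.252 0.234
 0.249 0.23  0.247 0.231 0.24  0.232 0.233 0.236 0.222 0.216 0.231 0.221
 0.219 0.221 0.215 0.172 0.163 0.162 0.153 0.158 0.164 0.161 0.146 0.15
 0.156 0.152 0.126 0.136 0.143 0.14  0.124 0.126 0.137 0.125 0.124 0.118
 0.12 ] 872
```

View pics/w3.png

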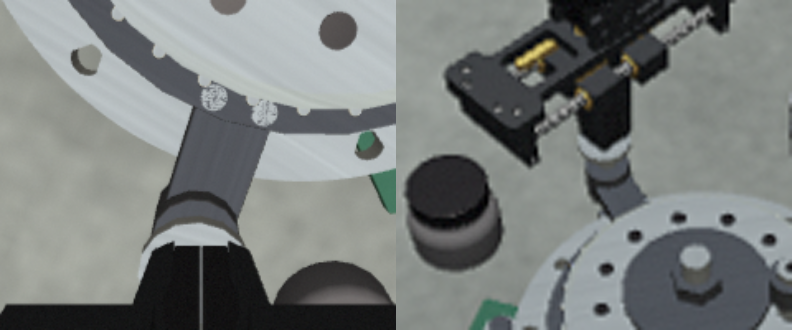

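Run:
```python
from h import *
s=ctrl.get_state();R=np.array(s['ee_rot']);print(s['ee_pos'],s['ft_force'],s['moment'])
for z in(.125,.119,.113,.11):
    b=np.array([.441,-.027,z]);print(z,wpix(b+.018*R[:,0]),wpix(b+.018*R[:,1])-wpix(b-.018*R[:,1]))
P=cloud('scene',cams.camera('scene')[1]); p=cams.camera('scene')[0]
m=(np.hypot(P[...,0]-.441,P[...,1]+.027)<.021)&(P[...,2]>.08)&(P[...,2]<.13)
m&=(p.min(2)>120);v,u=np.nonzero(m);print(len(v),u.min(),u.max(),v.min(),v.max(),np.percentile(P[m][:,2],[5,50,95]))
```

```text
[ 0.44470483 -0.02593155  0.11037435] [0.60626121 0.81580435 0.24416212] [-0.02358648  0.03405748  0.04437169]
0.125 [318.1 233.9] [70.4  0.1]
0.119 [318.2 229.1] [68.1  0. ]
0.113 [318.3 224.5] [66.1  0. ]
0.11 [318.3 222.3] [65.  0.]
55 265 280 161 168 [0.12181128 0.12515556 0.12713221]
```

The button is still at 0.125: its edge in the wrist view is at row 235, as predicted for that height. So the real tips haven't loaded it yet, and I'll go on down in small steps while reading the force.

```bash
for i in 1 2 3; do python3 -m handwheel '[[0,0,-0.04,0,0,0,1],[0,0,0,0,0,0,1]]' | egrep 'ee_pos|ft_f'; done
```

```text
ee_pos: [0.4447, -0.0259, 0.1083]
ft_force: [0.0, -0.4, 0.5]
ee_pos: [0.4446, -0.0259, 0.1062]
ft_force: [-0.4, -0.0, -0.0]
ee_pos: [0.4446, -0.0259, 0.1042]
ft_force: [0.8, -0.1, 0.1]
```

Run:
```python
from h import *
s=ctrl.get_state();p,d=cams.camera('wrist');c=cams.camera_params('wrist');K=np.array(c['K']);T=np.array(c['tool_from_camera'])
for u in(312,332):
  for v in range(225,300,6):
    z=d[v,u];q=T[:3,:3]@(np.linalg.solve(K,[u,v,1])*z)+T[:3,3];print(u,v,p[v,u],q.round(4),(np.array(s['ee_rot'])@q+s['ee_pos']).round(3))
i=cv2.resize(cams.camera('scene')[0][130:200,230:310,::-1],None,fx=6,fy=6,interpolation=2)
j=cv2.resize(cams.camera('top')[0][200:270,310:370,::-1],None,fx=5,fy=6,interpolation=2)
cv2.imwrite('pics/s4.png',np.hstack([i,j]))
```

```text
312 225 [56 55 56] [ 0.0104 -0.0042  0.0057] [ 0.452 -0.018  0.099]
312 231 [83 87 93] [ 0.0069 -0.0043  0.0054] [ 0.449 -0.019  0.099]
312 237 [82 79 74] [ 0.0122 -0.0037 -0.014 ] [ 0.454 -0.017  0.118]
312 243 [178 185 187] [ 0.0113 -0.0036 -0.0187] [ 0.453 -0.018  0.123]
312 249 [20 17 19] [ 0.0089 -0.0036 -0.0205] [ 0.451 -0.019  0.125]
312 255 [20 19 20] [ 0.009  -0.0034 -0.0267] [ 0.451 -0.019  0.131]
312 261 [17 17 20] [ 0.0093 -0.0032 -0.0329] [ 0.452 -0.019  0.137]
312 267 [20 19 18] [ 0.0085 -0.0031 -0.0369] [ 0.451 -0.019  0.141]
312 273 [19 18 20] [ 0.0092 -0.003  -0.0429] [ 0.452 -0.019  0.147]
312 279 [17 18 18] [ 0.0093 -0.0029 -0.0478] [ 0.452 -0.019  0.152]
312 285 [17 19 18] [ 0.0096 -0.0027 -0.0526] [ 0.452 -0.019  0.157]
312 291 [16 14 16] [ 0.0089 -0.0027 -0.0557] [ 0.452 -0.02   0.16 ]
312 297 [20 19 21] [ 0.0088 -0.0026 -0.0593] [ 0.451 -0.02   0.164]
332 225 [38 37 36] [0.0077 0.0071 0.0121] [ 0.455 -0.029  0.092]
332 231 [84 86 93] [0.0071 0.0069 0.005 ] [ 0.454 -0.029  0.099]
332 237 [83 87 92] [0.0032 0.0069 0.0054] [ 0.451 -0.031  0.099]
332 243 [137 141 140] [ 0.0112  0.0061 -0.0187] [ 0.457 -0.026  0.123]
332 249 [16 17 17] [ 0.0094  0.0061 -0.0214] [ 0.456 -0.027  0.126]
332 255 [21 21 21] [ 0.009   0.0059 -0.0268] [ 0.455 -0.027  0.131]
332 261 [19 17 18] [ 0.0095  0.0057 -0.0333] [ 0.456 -0.027  0.138]
332 267 [19 18 16] [ 0.0094  0.0055 -0.0384] [ 0.456 -0.027  0.143]
332 273 [19 19 20] [ 0.0092  0.0054 -0.043 ] [ 0.455 -0.027  0.147]
332 279 [14 15 15] [ 0.0099  0.0052 -0.0488] [ 0.456 -0.026  0.153]
332 285 [17 15 17] [ 0.0094  0.0051 -0.0523] [ 0.455 -0.026  0.157]
332 291 [15 16 18] [ 0.0093  0.005  -0.0563] [ 0.455 -0.026  0.161]
332 297 [17 16 19] [ 0.0091  0.0049 -0.0598] [ 0.455 -0.026  0.164]
```

View pics/s4.png

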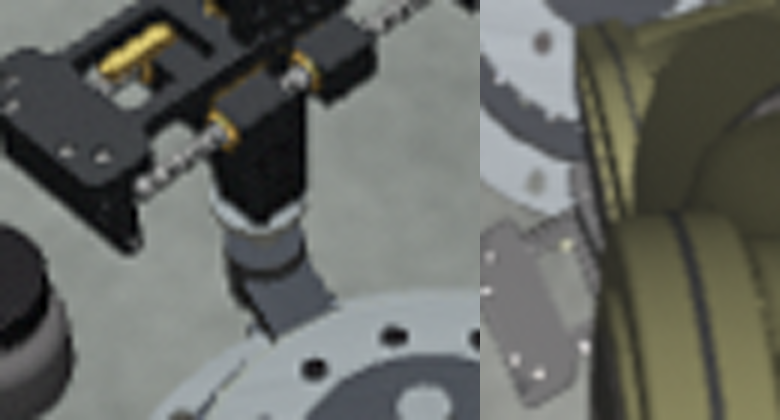

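The wrist depth shows that the real fingertips end 20 mm behind the TCP (tool z about -0.0205). They are only now reaching the button top at about 0.125. I'll undo the 4 mm shift and press.

```bash
python3 -m handwheel '[[-0.07,-0.03,0.02,0,0,0,1],[0,0,-0.03,0,0,0,1],[0,0,-0.04,0,0,0,1],[0,0,0,0,0,0,1]]' | egrep 'ee_pos|ft_f'; for i in 1 2 3; do python3 -m handwheel '[[0,0,-0.04,0,0,0,1],[0,0,-0.04,0,0,0,1],[0,0,0,0,0,0,1]]' | egrep 'ee_pos|ft_f'; done
```

```text
ee_pos: [0.441, -0.0276, 0.102]
ft_force: [-0.6, 0.1, 5.8]
ee_pos: [0.441, -0.0276, 0.0981]
ft_force: [-1.5, 0.3, 7.2]
ee_pos: [0.441, -0.0276, 0.0942]
ft_force: [-0.7, -0.2, 9.0]
ee_pos: [0.441, -0.0276, 0.0903]
ft_force: [-1.6, -0.1, 10.6]
```

```bash
for i in 1 2; do python3 -m handwheel '[[0,0,-0.02,0,0,0,1],[0,0,0,0,0,0,1]]' | egrep 'ee_pos|ft_f'; done
python3 - <<'E'
import numpy as np
c=np.array([.581,-.004]);b=np.array([.441,-.0275]);v=b-c;p=b
for a in range(3,31,3):
    t=np.radians(-a);q=c+np.array([[np.cos(t),-np.sin(t)],[np.sin(t),np.cos(t)]])@v;print(a,q.round(4),((q-p)/.05).round(3));p=q
E
```

```text
ee_pos: [0.441, -0.0276, 0.0894]
ft_force: [-1.5, -0.8, 9.3]
ee_pos: [0.441, -0.0276, 0.0884]
ft_force: [-2.0, -0.8, 10.6]
3 [ 0.44   -0.0201] [-0.021  0.147]
6 [ 0.4393 -0.0127] [-0.013  0.148]
9 [ 0.439  -0.0053] [-0.005  0.149]
12 [0.4392 0.0021] [0.003 0.149]
15 [0.4397 0.0095] [0.01  0.148]
18 [0.4406 0.0169] [0.018 0.148]
21 [0.4419 0.0242] [0.026 0.146]
24 [0.4435 0.0315] [0.033 0.145]
27 [0.4456 0.0386] [0.041 0.143]
30 [0.448  0.0456] [0.048 0.141]
```

```bash
for i in 1 2; do python3 -m handwheel '[[0,0,-0.01,0,0,0,1],[0,0,0,0,0,0,1]]' | egrep 'ee_pos|ft_f'; done; python3 -m handwheel '[[-0.011,0.073,0,0,0,-0.052,1],[-0.010,0.074,0,0,0,-0.053,1],[-0.007,0.074,0,0,0,-0.052,1],[-0.006,0.074,0,0,0,-0.053,1],[0,0,0,0,0,0,1]]'
python3 - <<'E'
from h import *
p,d=cams.camera('wrist');cv2.imwrite('pics/w5.png',p[80:300,180:460,::-1])
s=ctrl.get_state();R=np.array(s['ee_rot'])
b=np.append(s['ee_pos'][:2],.111);print(s['ee_pos'],s['ft_force'],[wpix(b+.018*x) for x in(R[:,0],R[:,1],-R[:,1])]-np.array([180,80]))
E
```

```text
ee_pos: [0.441, -0.0276, 0.0881]
ft_force: [-2.7, -1.8, 12.2]
ee_pos: [0.441, -0.0276, 0.0881]
ft_force: [-2.9, 0.1, 18.7]
t: 7.25
ee_pos: [0.4394, -0.0125, 0.0881]
ee_rot: [[0.939, 0.345, 0.001], [0.345, -0.939, -0.0], [0.0, 0.001, -1.0]]
ft_force: [-2.8, 2.2, 18.7]
opening: 0.006
finger_force: 9.3
[ 0.43933266 -0.01252853  0.08805352] [-2.85863075 -0.04347876 18.3788382 ] [[139.5 154.1]
 [176.7 188.1]
 [102.4 188.1]]
```

View pics/w5.png

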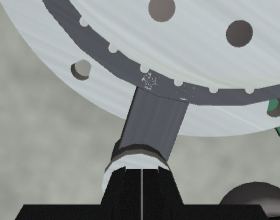

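The button moved with the fingertips: its edge is at crop (140,155), against (139.5,154) predicted. It is at its stop at 18.7 N. Next I'll go on to about 27°.

```bash
python3 -m handwheel '[[-0.003,0.075,0,0,0,-0.052,1],[-0.002,0.074,0,0,0,-0.053,1],[0.001,0.075,0,0,0,-0.052,1],[0.002,0.074,0,0,0,-0.053,1],[0.005,0.074,0,0,0,-0.052,1],[0.005,0.074,0,0,0,-0.053,1],[0.009,0.074,0,0,0,-0.052,1],[0.009,0.074,0,0,0,-0.053,1],[0.013,0.073,0,0,0,-0.052,1],[0.013,0.073,0,0,0,-0.053,1],[0.016,0.073,0,0,0,-0.052,1],[0.017,0.072,0,0,0,-0.053,1],[0.020,0.072,0,0,0,-0.052,1],[0.021,0.071,0,0,0,-0.053,1],[0,0,0,0,0,0,1]]'
python3 - <<'E'
from h import *
p,d=cams.camera('wrist');cv2.imwrite('pics/w6.png',p[80:300,180:460,::-1])
s=ctrl.get_state();R=np.array(s['ee_rot']);e=np.array(s['ee_pos'])[:2]
b=np.append(e,.110);print(e,[wpix(b+.018*x) for x in(R[:,0],R[:,1],-R[:,1])]-np.array([180,80]))
v=e-[.581,-.004];print(np.degrees(np.arctan2(v[1],v[0])))
# bright button pixels just beyond the fingertips
g=p.min(2);w=(g>130);w[:225]=0;w[260:]=0;w[:,:270]=0;w[:,370:]=0
k,l,st,_=cv2.connectedComponentsWithStats(w.astype(np.uint8));print(st[1:][st[1:,4]>40])
# bar axis: find arm edge directions at z=.091
E
```

```text
t: 8.8
ee_pos: [0.446, 0.0392, 0.0881]
ee_rot: [[1.0, -0.015, 0.001], [-0.015, -1.0, 0.0], [0.001, -0.0, -1.0]]
ft_force: [-2.6, 0.8, 17.5]
opening: 0.004
finger_force: 8.8
[0.44599098 0.03923652] [[139.9 153.7]
 [176.8 187.5]
 [103.  187.5]]
162.24238247458882
[[ 270  225   79   35 1354]
 [ 348  225   22   35  658]]
```

View pics/w6.png

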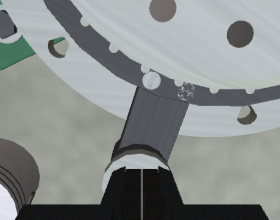

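No slip: the button edge is again at (140,154). The last 2.7° comes next, then a slow straight lift.

```bash
python3 -m handwheel '[[0.02,0.064,0,0,0,-0.045,1],[0.02,0.064,0,0,0,-0.045,1],[0,0,0,0,0,0,1]]' | egrep 'ee_pos|ft_f'; for i in 1 2 3 4; do python3 -m handwheel '[[0,0,0.04,0,0,0,1],[0,0,0.04,0,0,0,1],[0,0,0,0,0,0,1]]' | egrep 'ee_pos|ft_f'; done
```

```text
ee_pos: [0.4482, 0.0455, 0.0881]
ft_force: [-1.9, 1.7, 16.6]
ee_pos: [0.4482, 0.0455, 0.0917]
ft_force: [-0.7, 1.1, 8.8]
ee_pos: [0.4482, 0.0455, 0.0956]
ft_force: [-1.2, 0.7, 7.8]
ee_pos: [0.4482, 0.0455, 0.0995]
ft_force: [-1.5, 0.3, 7.4]
ee_pos: [0.4482, 0.0453, 0.1031]
ft_force: [0.3, 1.2, 4.6]
```

The button stayed loaded through the whole stroke, so the pin has risen into the hole. I'll retreat and check.

```bash
python3 -m handwheel '[[0,0,0.04,0,0,0,1],[0,0,0.1,0,0,0,1],[0,0,0.5,0,0,0,1],[0,0,0.8,0,0,0,1],[0,0,0.8,0,0,0,1],[0,-0.5,0.4,0,0,0,1],[0,-0.8,0,0,0,0,1],[0,-0.8,0,0,0,0,1],[0,-0.8,0,0,0,0,1],[0,-0.8,0,0,0,0,1],[0,-0.8,0,0,0,0,1],[0,-0.8,0,0,0,0,1],[0,-0.8,0,0,0,0,1],[0,0,0,0,0,0,1],[0,0,0,0,0,0,1]]'
python3 - <<'E'
from h import *
ims=[]
for n,b in(('top',(.447,.046,.125)),('scene',(.447,.046,.125))):
    p,d=cams.camera(n);P=cloud(n,d);Q=P[(np.hypot(P[...,0]-b[0],P[...,1]-b[1])<.03)&(P[...,2]>.105)&(P[...,2]<.14)]
    m=Q[:,2]>np.median(Q[:,2])-.006;c=Q[m].mean(0);print(n,len(Q),np.median(Q[:,2]),c,np.degrees(np.arctan2(c[1]+.004,c[0]-.581)))
    ims.append(cv2.resize((p[130:280,230:440] if n=='top' else p[110:300,170:436])[...,::-1],(395,282),interpolation=2))
cv2.imwrite('pics/f.png',np.hstack(ims))
E
```

```text
t: 11.85
ee_pos: [0.4472, -0.2605, 0.2348]
ee_rot: [[0.998, -0.062, -0.001], [-0.062, -0.998, 0.0], [-0.001, -0.0, -1.0]]
ft_force: [-0.5, 0.5, -0.3]
opening: 0.006
finger_force: 0.0
top 147 0.12391876447354422 [0.4474919  0.04808388 0.12400334] 158.6883612968777
scene 165 0.12450582755585582 [0.45049152 0.04574397 0.12439025] 159.13539924083162
```

View pics/f.png

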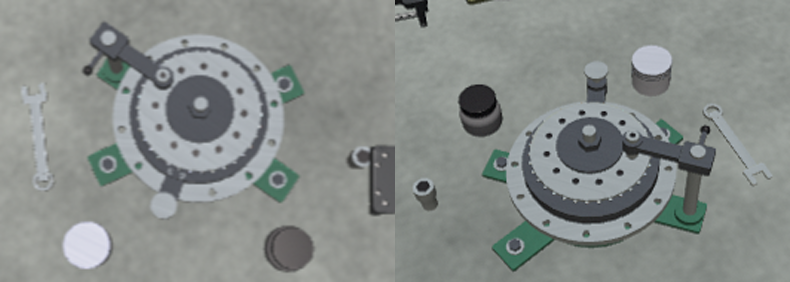

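The button is fully up at z 0.124, at 158.9° against 189.1° at the start, which is 30.2° clockwise. The loose parts haven't moved and the robot is clear, so I'm handing in.

```bash
python3 -c "
from plant import job
print(job.sign_off())"
```

```text
the job is handed in; nothing more can be done
None
```

The job is handed in: the camera check showed the table about 30° clockwise, at the next hole, with the plunger sprung fully back up, the loose parts where they were, and the robot clear of everything at about 12 s.

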